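# Close up a sawn dental cast and send it home in the scan stage

### The job

The dental cast on the scan stage's carriage is sawn in two: one half is clamped, the other stands loose. First slide the loose half flush against both the clamped half and the carriage's fence, so that the gap is closed and the two halves line up; then push the carriage along its rails to the scan head until it clicks fully home in its spring detent, with the cast still closed. Do not tip the half, and leave the other things on the bench as they are.

Things in the scene. Friction and masses are not known exactly. Their poses are not given: they have to be found in the camera images.
- stage: Scan stage, fixed, but placed and turned anew each time (yaw within 0.35 rad). White base plate 16 mm thick with two steel rails along its y axis. Origin on the bench surface between the rails: the base spans x -90 to +130, y -235 to +165 mm. Beyond the carriage's -y end an end stop, 40 mm high, lies at y -130 to -118 mm.
- scan_head (a point): Top edge of the scan head's front: a white box with lenses on the stage's -y end, 170 mm wide, y -225 to -155 mm in the stage frame, 141 mm high over the bench.
- plunger_block (a point): Top of the dark steel block of the brass spring plunger on the stage's +x side, 30 x 30 mm, 42 mm high over the bench.
- carriage (a joint): Travel (m) of the carriage; grows towards the scan head, along the stage's -y. 0.126 is the end stop, fully home; it starts at 0 to 0.025. Sliding takes about 2 N. At 0.11 to 0.12 a cam climbs the spring plunger and the push takes up to about 12 N in all; past 0.1235 the spring draws the carriage onto the stop and holds it. Released short of that it stays out.
- seat (a point): Point on the carriage plate's upper face, 36 mm over the bench, where the loose half's origin belongs. Axes like the stage's; moves with the carriage; at travel 0 it lies at (-3, +56, 36) mm in the stage frame. From it the aluminium plate, 10 mm thick, spans x -82 to +78, y -46 to +74 mm; it is open on its -x side, and on its +y side for x below +25 mm.
- sawn_face (a point): Middle of the clamped half's sawn face, which faces -x: 25 mm in +x from seat, 12 mm over the plate. The clamped half mirrors the loose one (50 x 76 mm, 24 mm high, teeth to 38 mm) and spans x +25 to +75, y -38 to +38 mm from seat. A clamp block 16 mm high sits at its +y end. Axes like the stage's.
- fence (a point): Middle of the fence's inner face, which faces +y: 38 mm in -y from seat, 7 mm over the plate. The fence is an aluminium bar along the plate's whole -y edge, 8 mm thick, 14 mm high over the plate. Axes like the stage's.
- lug (a point): Centre of the outer (+y) face of the push lug: an upright aluminium plate on the carriage's +y edge, behind the clamped half, 50 mm wide along x, 8 mm thick, rising to 72 mm over the bench; this point is 54 mm over the bench and (+50, +74, +18) mm from seat. Axes like the stage's: push along -y.
- half: Loose half of the plaster cast, about 150 g, on the carriage plate. Base 50 mm along x, 76 along y, 24 high, plain upright sides; tooth row on top to 38 mm. Origin at the centre of its underside, z up. Its +x face (sawn) must meet the clamped half, its -y face the fence. Starts 12 to 28 mm from the one, 4 to 37 mm from the other, turned up to 0.12 rad; its friction is under 2 N.
- jar_a: Bystander, not to be disturbed: small lidded jar, 32 mm across, 45 mm tall, standing beyond the stage; origin at the centre of its underside.
- jar_b: Bystander, not to be disturbed: small lidded jar like jar_a, also beyond the stage; origin at the centre of its underside.
- knife: Bystander, not to be disturbed: slim wax knife with a black handle, 152 mm long, lying on the bench beside the stage's +y end, along its x axis; origin on its underside.
- cast: Bystander, not to be disturbed: whole plaster dental cast, 100 x 76 mm, 38 mm tall, lying on the bench beyond the scan head; origin at the centre of its underside.
- brush: Bystander, not to be disturbed: brush, 160 mm long, lying on the bench to the robot's left; origin on its underside.
- bowl: Bystander, not to be disturbed: mixing bowl, 100 mm across, 55 mm tall, to the left; origin at the centre of its underside.
Things that resemble listed ones, but are neither listed nor needed, are in the scene too. There is more than one size of the half; the one meant has the size given above.

How it is judged:
By the outcome, as a careful person would: the job done as asked, in the order asked, and still so for the second after the job is handed in, with the robot touching nothing.
It also fails if it takes over 56 s, if anything falls off the work surface, if the arm or the gripper's body presses on something with over 40 N, if the wrist force passes 120 N, or if a joint passes its speed limit or range.

### The arm

A 7-joint arm with a two-finger parallel gripper is mounted at the origin on the work surface. World frame = base frame: x ahead of the robot, y to its left, z up, the work surface at z = 0. Lengths are in mm, angles in degrees, forces in N, time in s.
With the tool pointing down it reaches from about 425 to 1025 mm from the base axis. Payload 3.6 kg.
Tool frame: the origin (TCP) lies midway between the tips of the shut fingers; the grasp point (between the pads) lies behind it (manip.tcp_to_grasp is the z of the grasp point in the tool frame, in mm); z points along the fingers, x is the direction in which the jaws open and shut, and the axes are right-handed (so a half turn about z gives the same grasp; the last joint's range is limited). The gripper opens to 85 mm and grips with 20 to 120 N. Pads are 22 mm wide; open, the fingers measure 114 mm over their backs; the gripper's body (76 mm by 85 mm) begins 54 mm behind the grasp point. The pads swing forward as they close: fully open they stand 13 mm farther back than shut.
Start: joints at [65.976, 33.873, 2.773, 92.16, -1.908, 54.013, -1.931], TCP at [232.05, -686.864, 231.302] pointing down, gripper open.
Joint ranges: [-153.93, 153.93], [-27.13, 128.08], [-72.61, 78.16], [10.71, 143.7], [-87.88, 267.88], [4.46, 118.87], [-176.78, 176.78]. Speed limits (degrees/s): [147.25, 147.25, 180, 180, 180, 180, 180].

### API

Orientations are given as [roll, pitch, yaw] about the fixed x, y, z axes, in that order (R = Rz(yaw) Ry(pitch) Rx(roll)).
In Python, from bench import manip, optics, job gives the robot as it stands.
- The arm moves only by the shell command python3 -m pendant 'ROWS' [FORCE]. ROWS is JSON, a list that holds one entry, the list of rows, each a list of 7 numbers: the turn, a rotation vector about the tool's x, y, z each as a share of 0.5 rad, from -1 to 1, then the shift along the tool's x, y, z each as a share of 0.3 m, from -1 to 1, then the opening, from 0 (shut) to 1 (fully open). A call has 1 to 5 rows; each row is the pose to reach, as a shift and turn from the pose commanded when the call began, along the tool's axes at that moment; what a row does not reach only later rows make up. A row lasts 1/10 s, in which the tool goes at most 50 mm and 8.59 degrees, less where a joint would pass 70% of its speed; a pose out of reach is approached as far as the arm can. A call with a number of a shift or a turn outside -1 to 1 is refused whole. A call with a gripper value outside its range is refused whole. The fingers move at their own pace and stop on an object; FORCE is the grip in N (left out, the last holds). Time passes only in rows, so rows that repeat a pose let the fingers close. It gives the time, the measured TCP pose, the force and the opening at its end, in the units of the state.
- manip.observe(): the state, without advancing time (a new reading comes with each control period).
- optics.camera(name): name is "scene" or "side" or "wrist"; returns (picture, depth): 420x560x3 uint8, red, green, blue; 420x560 float32, mm along the optical axis (not along the pixel's ray), 0 where there is no reading.
- optics.get_calibration(name): a dict with "K" (3x3 intrinsics, pixels), "camera_from_world" (4x4, takes a point from world to camera coordinates); the wrist camera has in their place "T_tool_cam" (4x4, takes a point from camera to tool coordinates, whose origin is the TCP and whose axes are the tool frame's). Camera axes: x right, y down, z forward; pixel columns grow to the right and rows downward; lengths in mm; the calibration is good to about 2 mm. A picture is of the moment at which its call begins: read the wrist's pose just before it. get_calibration takes no time and is no camera call.
- job.finish_job(): hands the job in, once; it reports no verdict.
The state is a dict: "clock": time; "joint_positions": joint angles; "joint_velocities": joint speeds; "joint_torque": joint torques, N m; "ee_pos": TCP position; "tool_rot": TCP orientation; "force": force on the tool from outside, world axes, zero at the start; "ft_torque": the same for the moment, N m; "opening": finger opening in mm.
Only numpy, scipy, OpenCV 4.12 (cv2) and the standard library are available. Lean on these libraries where they do the work, as an engineer would, in place of code of your own. Each camera call takes 0.05 s, during which the arm holds its last target. There are 200 camera calls.

## Working session

There is one attempt and no reset: what is moved stays moved. The work goes in short steps, Python scripts to look and compute and a shell command to move; the robot and the scene stay as the last step left them, time stands still between calls to the robot, and variables do not carry over. Pictures are saved under pics/ and viewed, about 8 in all and at most 12, crops included, and the job is handed in when it is done.

```bash
ls; mkdir -p pics
cat > h.py <<'E'
import numpy as np, cv2
from bench import manip, optics, job
def snap(n,f):
    s=manip.observe(); p,d=optics.camera(n); cv2.imwrite(f'pics/{f}.png',p[:,:,::-1]); np.savez(f'pics/{f}.npz',p=p,d=d,pos=s['ee_pos'],rot=s['tool_rot']); return p,d
E
python3 - <<'E'
from h import *
for n in('scene','side'):
    p,d=snap(n,n+'0'); c=optics.get_calibration(n); print(n,np.array(c['K']).round(1).tolist(),np.array(c['camera_from_world']).round(3).tolist())
print(manip.observe(),manip.tcp_to_grasp)
a=[cv2.imread(f'pics/{n}0.png') for n in('scene','side')]
cv2.imwrite('pics/both.png',cv2.resize(np.vstack(a),None,fx=.71,fy=.71))
E
```

```text
pics
scene [[478.2, 0.0, 275.0], [0.0, 478.2, 214.2], [0.0, 0.0, 1.0]] [[-0.341, 0.94, -0.004, 136.524], [0.581, 0.208, -0.787, -226.857], [-0.739, -0.271, -0.617, 1528.495], [0.0, 0.0, 0.0, 1.0]]
side [[456.9, 0.0, 283.3], [0.0, 456.9, 203.1], [0.0, 0.0, 1.0]] [[-0.905, -0.426, 0.003, 484.844], [-0.287, 0.605, -0.742, 204.907], [0.315, -0.672, -0.67, 1082.583], [0.0, 0.0, 0.0, 1.0]]
{'clock': 0.1, 'joint_positions': array([65.97404435, 33.9227678 ,  2.76644341, 92.22883878, -1.90813613,
       54.01425181, -1.93196678]), 'joint_velocities': array([-0.10996416, -0.1638164 , -0.02775183, -0.14789041,  0.07016492,
       -0.04720804, -0.08221868]), 'joint_torque': array([ 4.14412774e-03, -5.49997973e+01,  1.55295778e+00, -1.98824662e+01,
        9.70027701e-03,  3.77697812e-03, -1.25734960e-05]), 'ee_pos': array([ 231.85005791, -686.128755  ,  230.22724394]), 'tool_rot': array([ 1.79994042e+02,  1.19623262e-01, -7.13268310e+01]), 'force': array([-0.07425317, -0.53823477, -0.24211556]), 'ft_torque': array([ 0.01616043,  0.04058051, -0.04495416]), 'opening': 85.58956944398234} -18.700000000000003
```

View pics/scene0.png

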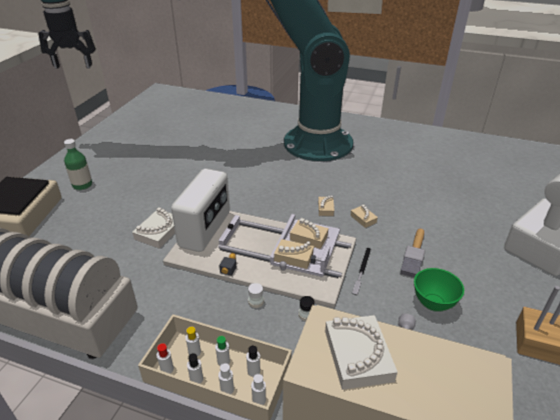

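View pics/side0.png

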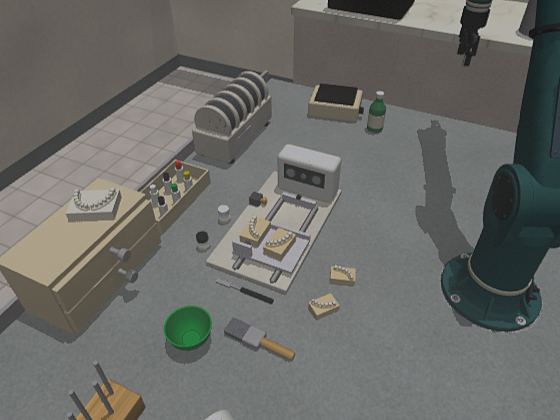

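Scene view: the scan head is at (203,210), the plunger block at (228,265), and the carriage carries two tan halves at (310,232) and (293,253). Smaller tan decoy halves lie on the bench at (326,205) and (364,215), and the whole cast is at (155,225). The side view agrees: halves at (279,240) and (252,230), decoys at (343,273) and (323,305). The loose one should be the half on the carriage on the robot's side, away from the plunger. I'll get rough positions and then look with the wrist camera.

```bash
cat >> h.py <<'E'
from scipy.spatial.transform import Rotation as Ro
def cam(n,f):
    z=np.load(f'pics/{f}.npz'); c=optics.get_calibration(n); K=np.array(c['K'])
    if n=='wrist':
        T=np.eye(4); T[:3,:3]=Ro.from_euler('xyz',z['rot'],degrees=True).as_matrix(); T[:3,3]=z['pos']; W=T@np.array(c['T_tool_cam'])
    else: W=np.linalg.inv(np.array(c['camera_from_world']))
    return K,W,z['p'],z['d']
def cloud(n,f):
    K,W,p,d=cam(n,f); v,u=np.mgrid[:420,:560]; r=np.stack([(u-K[0,2])/K[0,0],(v-K[1,2])/K[1,1],np.ones(u.shape)],-1)*d[...,None]
    X=r@W[:3,:3].T+W[:3,3]; X[d==0]=np.nan; return X,p
def ray(n,f,uv,z):
    K,W,_,_=cam(n,f); uv=np.atleast_2d(uv).astype(float); r=np.c_[uv,np.ones(len(uv))]@np.linalg.inv(K).T@W[:3,:3].T
    return (W[:3,3]+r*((z-W[2,3])/r[:,2])[:,None])[:,:2]
E
python3 - <<'E'
from h import *
for n,pts in(('scene',[(310,236),(293,258),(228,262),(205,185),(326,205),(364,215),(257,290),(307,303),(155,225),(320,245),(362,265)]),('side',[(279,240),(252,232),(257,195),(308,160),(223,213),(203,239),(299,244),(245,290)])):
    X,p=cloud(n,n+'0')
    for u,v in pts: print(n,u,v,X[v,u].round(0),p[v,u])
print(np.array(optics.get_calibration('wrist')['T_tool_cam']).round(3),np.array(optics.get_calibration('wrist')['K']).round(1))
E
```

```text
scene 310 236 [510. 125.  58.] [208 185 149]
scene 293 258 [592. 111.  59.] [134 120  97]
scene 228 262 [637. -22.  44.] [73 75 80]
scene 205 185 [ 515. -128.  142.] [209 207 210]
scene 326 205 [333. 116.  19.] [208 184 149]
scene 364 215 [344. 218.  20.] [189 169 140]
scene 257 290 [693.  68.  45.] [210 207 213]
scene 307 303 [693. 174.  47.] [32 30 32]
scene 155 225 [ 563. -251.   27.] [209 206 197]
scene 320 245 [522. 152.  49.] [113 100  81]
scene 362 265 [513. 249.  11.] [25 25 27]
side 279 240 [489. 126.  69.] [185 186 181]
side 252 232 [562. 126.  65.] [119 112 101]
side 257 195 [631. -29.  38.] [75 75 78]
side 308 160 [ 518. -118.  136.] [172 172 174]
side 223 213 [678.  76.  40.] [98 97 94]
side 203 239 [672. 183.  44.] [52 51 51]
side 299 244 [451.  89.  36.] [168 164 173]
side 245 290 [515. 255.  11.] [52 51 51]
[[ 1.00000e+00 -1.00000e-03  0.00000e+00 -1.47600e+00]
 [ 1.00000e-03  9.48000e-01  3.18000e-01 -8.17770e+01]
 [-0.00000e+00 -3.18000e-01  9.48000e-01 -1.43018e+02]
 [ 0.00000e+00  0.00000e+00  0.00000e+00  1.00000e+00]] [[322.4   0.  279.4]
 [  0.  322.4 211.4]
 [  0.    0.    1. ]]
```

```bash
P="python3 -m pendant"
$P '[[[0,0,0,-0.54,-0.47,-0.2,0],[0,0,0,-0.54,-0.47,-0.2,0],[0,0,0,-0.54,-0.47,-0.2,0],[0,0,0,-0.54,-0.47,-0.2,0],[0,0,0,-0.54,-0.47,-0.2,0]]]'
$P '[[[0,0,0,-0.54,-0.47,0,0],[0,0,0,-0.54,-0.47,0,0],[0,0,0,-0.54,-0.47,0,0],[0,0,0,-0.54,-0.47,0,0],[0,0,0,-0.54,-0.47,0,0]]]'
$P '[[[0,0,0,-0.54,-0.47,0,0],[0,0,0,-0.54,-0.47,0,0],[0,0,0,-0.54,-0.47,0,0],[0,0,0,-0.54,-0.47,0,0],[0,0,0,-0.54,-0.47,0,0]]]'
python3 - <<'E'
from h import *
X,p=cloud('scene','scene0')
Y,q=cloud('side','side0')
# stage yaw: scan head front/top edges
for Z,n in((X,'scene'),(Y,'side')):
    m=(Z[...,2]>132)&(Z[...,2]<150)&(abs(Z[...,0]-515)<140)&(abs(Z[...,1]+130)<130)
    pts=Z[m][:,:2].astype(np.float32); print(n,'head top',cv2.minAreaRect(pts))
E
```

```text
clock: 0.6
ee_pos: [316.5, -483.4, 292.0]
tool_rot: [-179.9, 0.1, -71.0]
force: [0.7, -0.6, -0.7]
opening: 12.2
clock: 1.1
ee_pos: [397.3, -283.5, 291.1]
tool_rot: [-179.9, 0.2, -70.9]
force: [0.3, -0.7, -0.8]
opening: -0.0
clock: 1.6
ee_pos: [479.0, -84.8, 291.4]
tool_rot: [-179.9, 0.1, -70.8]
force: [0.3, -0.2, 0.9]
opening: 0.1
scene head top ((528.8182983398438, -135.7747802734375), (168.59327697753906, 68.5969467163086), 2.372551918029785)
side head top ((521.7608642578125, -133.790283203125), (165.804931640625, 69.91032409667969), 1.0515872240066528)
```

```bash
P="python3 -m pendant"
$P '[[[0,0,0.62,-0.53,-0.47,0.1,0],[0,0,0.62,-0.53,-0.47,0.1,0],[0,0,0.62,-0.53,-0.47,0.1,0],[0,0,0.62,-0.53,-0.47,0.1,0],[0,0,0.62,-0.53,-0.47,0.1,0]]]'
$P '[[[0,0,0,0,0,0,0],[0,0,0,0,0,0,0]]]'
python3 - <<'E'
from h import *
p,d=snap('wrist','w0'); cv2.imwrite('pics/w0b.png',cv2.resize(p[:,:,::-1],(800,600)))
E
```

```text
clock: 2.1
ee_pos: [560.5, 110.2, 260.6]
tool_rot: [-180.0, 0.1, -88.8]
force: [-0.2, -0.5, -0.1]
opening: -0.0
clock: 2.3
ee_pos: [559.4, 104.7, 260.6]
tool_rot: [179.9, -0.0, -89.0]
force: [-0.3, -0.7, 0.4]
opening: 0.1
```

View pics/w0b.png

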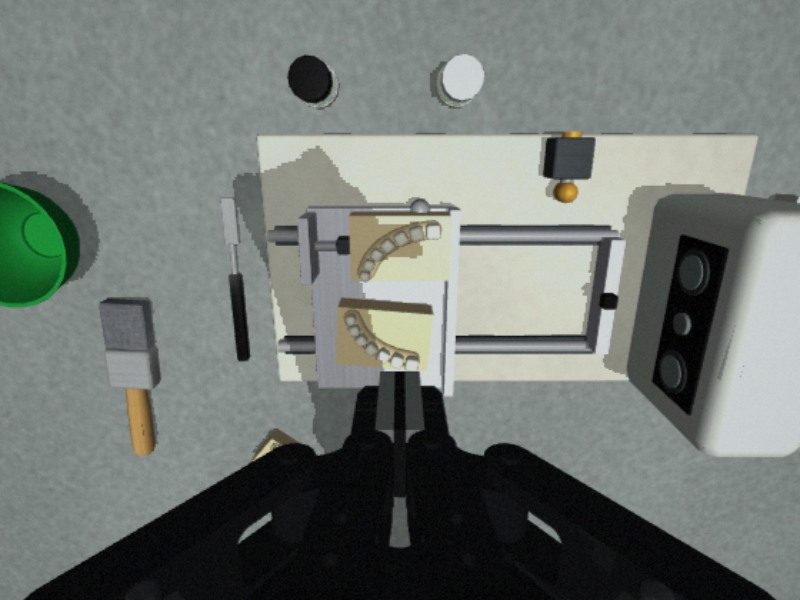

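Wrist view, in 800x600 pixels: the clamped half is at (400,245) and the loose half at (385,335), slightly turned. There is a gap between them, and another to the fence at x≈450. The lug is at (305,250) and the plunger block at (570,158). Candidates for the loose half are this one and the two bench decoys, one of which is visible at (275,445). The one on the carriage fits the description; next I'll measure its size.

```bash
cat >> h.py <<'E'
def rect(X,m):
    m=cv2.morphologyEx(m.astype(np.uint8),cv2.MORPH_OPEN,np.ones((3,3)))
    n,l,s,_=cv2.connectedComponentsWithStats(m); out=[]
    for i in range(1,n):
        if s[i,4]>150:
            P=X[l==i][:,:2]; out.append((s[i].tolist(),np.nanmedian(X[l==i],0).round(1).tolist(),[np.round(a,1).tolist() for a in cv2.minAreaRect(P.astype(np.float32))]))
    return out
E
python3 - <<'E'
from h import *
X,p=cloud('wrist','w0'); z=X[...,2]
near=(abs(X[...,0]-545)<110)&(abs(X[...,1]-110)<140)
for nm,m in (('half>54',(z>54)&near&(z<78)),('plate',(z>32)&(z<40)&near),('fence',(z>46)&(z<54)&near),('base',(z>10)&(z<21)&(X[...,0]<720))):
    print(nm)
    for r in rect(X,m): print(r)
cv2.imwrite('pics/crop0.png',cv2.resize(p[130:290,180:340,::-1],None,fx=3.75,fy=3.75,interpolation=cv2.INTER_CUBIC))
E
```

```text
half>54
([208, 150, 13, 50, 511], [568.5, 174.1, 71.9], [[567.0, 175.5], [49.9, 8.3], 0.7])
([244, 150, 72, 47, 3278], [569.6, 105.6, 60.8], [[567.8, 105.7], [50.4, 76.2], 0.9])
([235, 213, 68, 47, 2736], [496.1, 117.8, 60.7], [[493.4, 117.9], [75.9, 51.2], 85.8])
plate
([215, 145, 31, 24, 556], [583.8, 160.4, 36.4], [[581.8, 161.9], [26.6, 34.1], 0.9])
([247, 145, 41, 4, 163], [594.1, 120.3, 36.6], [[594.1, 120.4], [3.3, 45.1], 1.0])
([218, 176, 95, 96, 3826], [513.2, 146.2, 36.4], [[498.0, 122.4], [124.4, 112.1], 0.9])
fence
([311, 147, 12, 131, 873], [519.3, 62.7, 50.4], [[515.9, 62.9], [160.8, 8.2], 1.0])
([220, 167, 25, 11, 200], [567.7, 155.7, 52.0], [[567.4, 158.4], [11.3, 27.0], 1.0])
base
([180, 94, 351, 173, 21468], [614.8, 9.0, 16.4], [[542.4, 20.1], [218.8, 399.8], 0.9])
([0, 139, 43, 54, 902], [553.6, 431.6, 14.5], [[560.5, 425.0], [66.2, 40.3], 14.9])
([187, 170, 33, 69, 1652], [515.9, 202.7, 16.4], [[517.6, 200.9], [88.8, 36.7], 0.8])
([319, 171, 101, 66, 6109], [523.6, -5.6, 16.5], [[522.5, -5.0], [85.0, 119.0], 0.9])
([70, 211, 40, 108, 2326], [459.1, 351.8, 18.0], [[426.2, 354.7], [41.6, 160.0], 88.5])
([194, 246, 28, 21, 519], [445.2, 199.8, 16.3], [[445.7, 199.8], [36.6, 31.2], 89.0])
```

View pics/crop0.png

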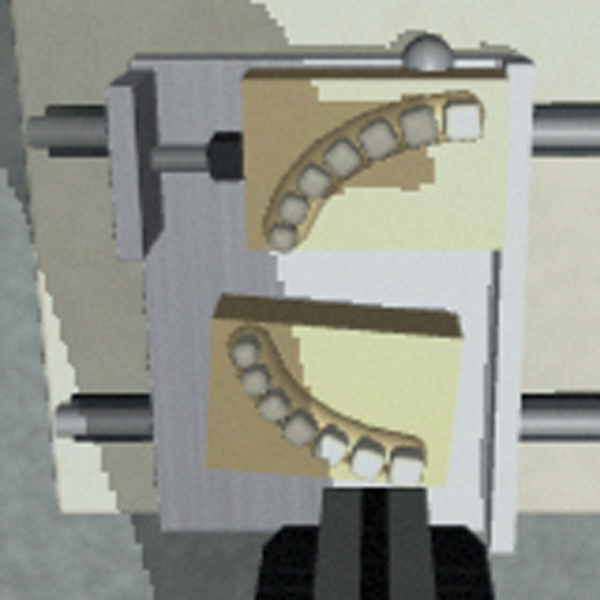

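The loose half measures 76 x 51 mm, so it is the right size. It stands 24 mm from closed in x, 13 mm in y, and is turned −5° to the stage. The stage yaw is about +0.95°, so the tool is already aligned with it. The seat is at (517.8, 104.9), which puts the travel at about 6 mm. I'll go behind the −x face with the fingers shut.

```bash
P="python3 -m pendant"
$P '[[[0,0,0,-0.04,0.407,0.2,0],[0,0,0,-0.04,0.407,0.2,0],[0,0,0,-0.04,0.407,0.2,0],[0,0,0,-0.04,0.407,0.2,0],[0,0,0,-0.04,0.407,0.2,0]]]'
$P '[[[0,0,0,0,0,0.4,0],[0,0,0,0,0,0.4,0],[0,0,0,0,0,0.4,0],[0,0,0,0,0,0.4,0],[0,0,0,0,0,0.4,0]]]'
python3 - <<'E'
from h import *
s=manip.observe(); print(s['ee_pos'],s['tool_rot'])
snap('wrist','w1')
E
```

```text
clock: 2.85
ee_pos: [437.1, 113.1, 201.5]
tool_rot: [-180.0, -0.1, -89.2]
force: [0.9, 0.3, -0.0]
opening: 0.1
clock: 3.35
ee_pos: [439.7, 114.5, 81.8]
tool_rot: [-179.9, 0.0, -89.2]
force: [1.3, 0.3, -0.1]
opening: 0.3
[439.67076714 114.52222422  81.81187184] [-1.79883887e+02  1.06915238e-02 -8.91945954e+01]
```

```bash
P="python3 -m pendant"
$P '[[[0,0,0,0,0,0.06,0],[0,0,0,0,0,0.118,0],[0,0,0,0,0,0.118,0],[0,0,0,0,0,0.118,0]]]'
$P '[[[0,0,0,0,-0.02,0,0],[0,0,0,0,-0.04,0,0],[0,0,0,0,-0.055,0,0],[0,0,0,0,-0.065,0,0],[0,0,0,0,-0.07,0,0]]]'
$P '[[[0,0,0,0,-0.01,0,0],[0,0,0,0,-0.02,0,0],[0,0,0,0,-0.03,0,0],[0,0,0,0,-0.03,0,0]]]'
python3 - <<'E'
from h import *
snap('wrist','w2'); X,p=cloud('wrist','w2'); z=X[...,2]
near=(abs(X[...,0]-545)<110)&(abs(X[...,1]-110)<140)
for r in rect(X,(z>54)&near&(z<78)): print(r)
cv2.imwrite('pics/w2b.png',cv2.resize(p[:,:,::-1],(800,600)))
E
```

```text
clock: 3.8
ee_pos: [438.8, 115.0, 47.1]
tool_rot: [-179.9, 0.0, -89.1]
force: [-0.3, -0.5, 0.4]
opening: 0.2
clock: 4.3
ee_pos: [458.0, 114.9, 45.9]
tool_rot: [179.9, -0.0, -89.1]
force: [-3.0, 0.0, 2.3]
opening: -0.6
clock: 4.7
ee_pos: [468.8, 115.5, 45.9]
tool_rot: [-179.9, 0.0, -89.1]
force: [-1.1, -0.5, -1.1]
opening: -0.2
([85, 0, 62, 127, 5566], [563.1, 172.4, 71.4], [[563.1, 175.5], [43.0, 9.4], 0.6])
([206, 0, 220, 124, 25768], [565.0, 106.2, 60.8], [[563.7, 105.7], [41.5, 76.6], 0.8])
([181, 153, 190, 148, 22130], [506.1, 119.1, 60.8], [[501.9, 119.6], [76.7, 55.7], 88.9])
```

View pics/w2b.png

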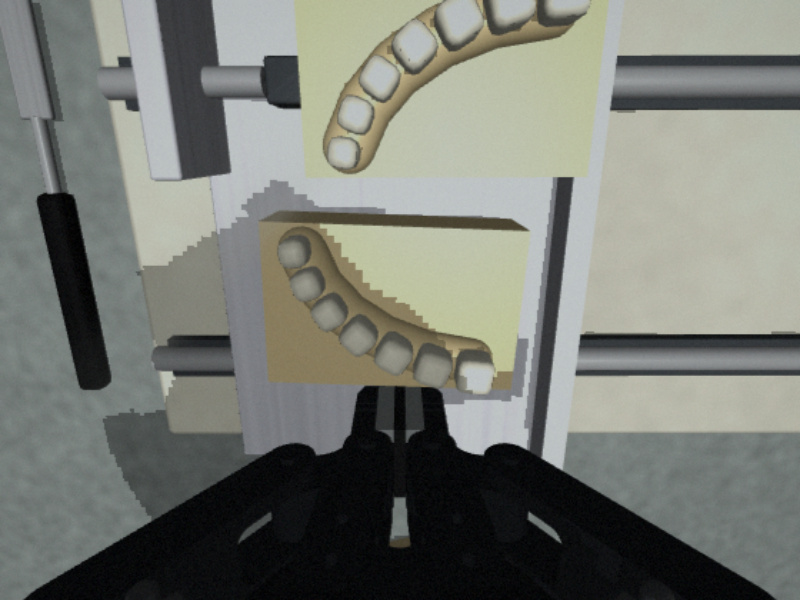

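The half is moving squarely. The gap between the sawn faces is at y≈180–225 px and the fence gap at x≈530–560 px. I'll keep pushing slowly.

```bash
P="python3 -m pendant"
$P '[[[0,0,0,0,-0.01,0,0],[0,0,0,0,-0.02,0,0],[0,0,0,0,-0.03,0,0],[0,0,0,0,-0.035,0,0]]]'
$P '[[[0,0,0,0,-0.006,0,0],[0,0,0,0,-0.01,0,0],[0,0,0,0,-0.01,0,0]]]'
$P '[[[0,0,0,0,-0.006,0,0],[0,0,0,0,-0.008,0,0],[0,0,0,0,-0.008,0,0]]]'
```

```text
clock: 5.15
ee_pos: [479.1, 115.7, 45.9]
tool_rot: [-179.9, 0.0, -89.1]
force: [0.0, -0.0, -0.4]
opening: 0.2
clock: 5.45
ee_pos: [481.3, 115.5, 45.9]
tool_rot: [-180.0, 0.0, -89.1]
force: [-1.1, 0.2, 0.1]
opening: 0.3
clock: 5.75
ee_pos: [482.2, 115.4, 45.8]
tool_rot: [179.9, -0.0, -89.1]
force: [-4.6, -0.6, 3.5]
opening: 0.2
```

```bash
P="python3 -m pendant"
$P '[[[0,0,0,0,-0.006,0,0],[0,0,0,0,-0.006,0,0],[0,0,0,0,-0.006,0,0]]]'
python3 - <<'E'
from h import *
snap('wrist','w3'); X,p=cloud('wrist','w3'); z=X[...,2]
cv2.imwrite('pics/w3b.png',cv2.resize(p[:,:,::-1],(800,600)))
E
```

```text
clock: 6.05
ee_pos: [482.2, 115.3, 45.7]
tool_rot: [179.7, -0.1, -89.0]
force: [-6.5, 1.5, 5.6]
opening: -0.1
```

View pics/w3b.png

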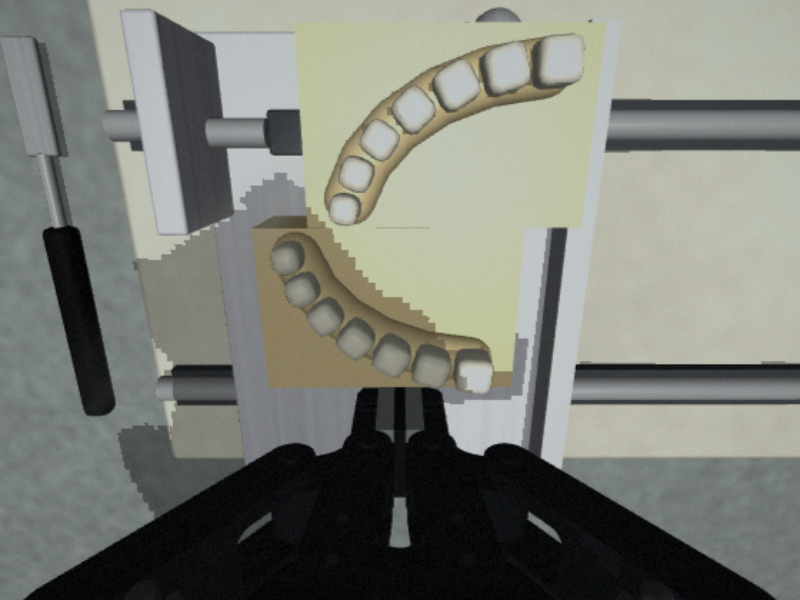

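The x gap is closed, with the seam at y≈228 px. The half still stands about 15 mm off the fence. Now I'll go round to its +y face.

```bash
P="python3 -m pendant"
$P '[[[0,0,0,0,0.02,0,0],[0,0,0,0,0.04,0,0],[0,0,0,0,0.04,-0.1,0],[0,0,0,0,0.04,-0.2,0],[0,0,0,0,0.04,-0.2,0]]]'
$P '[[[0,0,0,-0.25,0.02,0,0],[0,0,0,-0.25,0,0,0],[0,0,0,-0.254,-0.16,0,0],[0,0,0,-0.254,-0.164,0,0],[0,0,0,-0.254,-0.164,0,0]]]'
$P '[[[0,0,0,0,0,0.1,0],[0,0,0,0,0,0.2,0],[0,0,0,0,0,0.2,0],[0,0,0,0,0,0.2,0]]]'
python3 - <<'E'
from h import *
snap('wrist','w4'); X,p=cloud('wrist','w4'); z=X[...,2]
near=(abs(X[...,0]-545)<110)&(abs(X[...,1]-110)<140)
for r in rect(X,(z>54)&near&(z<78)): print(r)
E
```

```text
clock: 6.6
ee_pos: [476.8, 116.1, 109.0]
tool_rot: [-179.5, 0.1, -89.1]
force: [1.0, 0.5, -0.2]
opening: 0.1
clock: 7.1
ee_pos: [523.1, 192.1, 105.4]
tool_rot: [-179.9, 0.0, -89.2]
force: [-0.4, -0.4, -0.2]
opening: -0.1
clock: 7.5
ee_pos: [520.1, 191.6, 45.5]
tool_rot: [179.9, -0.1, -89.1]
force: [0.6, 1.0, 0.3]
opening: -0.0
([311, 130, 31, 131, 3309], [569.8, 176.8, 72.2], [[566.7, 175.8], [50.0, 8.3], 0.9])
([350, 130, 210, 224, 34536], [549.5, 117.3, 60.8], [[542.2, 115.4], [101.1, 88.0], 1.0])
([247, 264, 66, 37, 1723], [527.7, 193.0, 67.2], [[528.6, 193.2], [6.2, 27.2], 0.7])
```

```bash
P="python3 -m pendant"
$P '[[[0,0,0,0.02,0,0,0],[0,0,0,0.04,0,0,0],[0,0,0,0.055,0,0,0],[0,0,0,0.065,0,0,0],[0,0,0,0.07,0,0,0]]]'
$P '[[[0,0,0,0.01,0,0,0],[0,0,0,0.02,0,0,0],[0,0,0,0.03,0,0,0],[0,0,0,0.036,0,0,0],[0,0,0,0.036,0,0,0]]]'
python3 - <<'E'
from h import *
p,d=snap('wrist','w5'); cv2.imwrite('pics/w5b.png',cv2.resize(p[:,:,::-1],(800,600)))
X,p=cloud('wrist','w5'); z=X[...,2]
near=(abs(X[...,0]-545)<110)&(abs(X[...,1]-110)<140)
for r in rect(X,(z>54)&near&(z<78)): print(r)
E
```

```text
clock: 8.05
ee_pos: [521.9, 170.9, 46.2]
tool_rot: [-180.0, 0.0, -89.1]
force: [-0.7, 0.6, 0.3]
opening: 0.4
clock: 8.55
ee_pos: [522.1, 160.2, 45.9]
tool_rot: [-180.0, -0.0, -89.1]
force: [-0.7, 1.7, 1.0]
opening: -0.3
([247, 133, 289, 223, 36772], [553.5, 105.0, 60.8], [[553.4, 115.0], [108.6, 98.8], 79.0])
([246, 134, 25, 130, 2882], [569.9, 170.1, 72.3], [[566.7, 170.4], [50.3, 8.2], 1.0])
```

View pics/w5b.png

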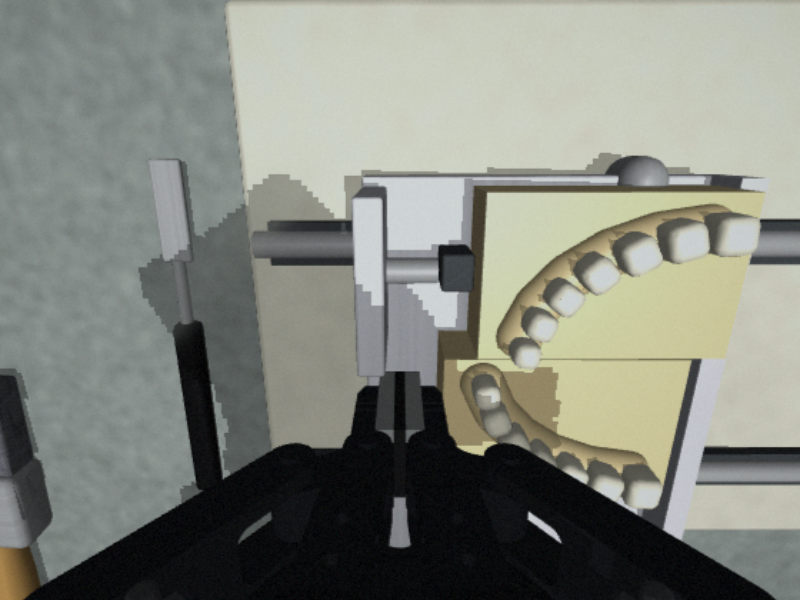

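The seam is still closed at y≈358 px. The fence gap is down to about 33 px, or 10 mm, but the carriage crept about 5 mm with the push. The finger also runs close to the lug at (370,375). I'll back off, shift 9 mm towards −x, and push again at the same height.

```bash
P="python3 -m pendant"
$P '[[[0,0,0,-0.02,0,0,0],[0,0,0,-0.02,0.03,0,0],[0,0,0,-0.02,0.03,0,0]]]'
$P '[[[0,0,0,0.01,0,0,0],[0,0,0,0.03,0,0,0],[0,0,0,0.045,0,0,0],[0,0,0,0.05,0,0,0],[0,0,0,0.05,0,0,0]]]'
cat > m.py <<'E'
from h import *
import sys
f=sys.argv[1]; p,d=snap('wrist',f); cv2.imwrite(f'pics/{f}b.png',cv2.resize(p[:,:,::-1],(800,600)))
X,p=cloud('wrist',f); z=X[...,2]; xs,ys=X[...,0],X[...,1]
a=np.deg2rad(.95); sx=(xs-521.8)*np.cos(a)+(ys-54.8)*np.sin(a); sy=-(xs-521.8)*np.sin(a)+(ys-54.8)*np.cos(a)
# stage-frame y extents at -y side: fence inner edge, halves' -y faces, lug, per x band
top=(z>58)&(z<63); 
lug=(z>70.5)&(z<74)&(sx>22)&(sx<72)&(sy>-20)
n,l,s,c=cv2.connectedComponentsWithStats(lug.astype(np.uint8))
for i in range(1,n):
    if s[i,4]>200: print('tall',[np.nanpercentile(q[l==i],k).round(1) for q in(sx,sy) for k in(1,99)])
for nm,lo,hi in(('loose',-10,15),('clamped',25,45)):
    m=top&(sx>lo)&(sx<hi); v=sy[m]; print(nm,'y',np.nanpercentile(v,[.5,99.5]).round(1))
m=(z>48)&(z<52.5)&(sx>-60)&(sx<10); print('fence y',np.nanpercentile(sy[m],[1,50,99]).round(1) if m.sum()>50 else None)
E
python3 m.py w6
```

```text
clock: 8.9
ee_pos: [510.1, 165.9, 45.4]
tool_rot: [179.8, -0.1, -89.0]
force: [-0.6, 0.0, -0.5]
opening: -0.1
clock: 9.4
ee_pos: [513.0, 150.6, 45.9]
tool_rot: [180.0, -0.0, -89.1]
force: [-0.0, -1.1, -0.3]
opening: 0.0
tall [np.float64(22.9), np.float64(71.4), np.float64(110.8), np.float64(118.6)]
tall [np.float64(56.7), np.float64(67.1), np.float64(17.0), np.float64(29.6)]
tall [np.float64(54.9), np.float64(65.5), np.float64(29.4), np.float64(38.5)]
tall [np.float64(51.7), np.float64(62.0), np.float64(39.3), np.float64(49.6)]
tall [np.float64(46.8), np.float64(56.5), np.float64(49.3), np.float64(59.3)]
tall [np.float64(40.4), np.float64(49.3), np.float64(58.0), np.float64(66.9)]
tall [np.float64(33.0), np.float64(41.2), np.float64(63.8), np.float64(72.1)]
tall [np.float64(25.3), np.float64(32.3), np.float64(67.8), np.float64(74.9)]
loose y [  7.8 108.2]
clamped y [  7.  110.8]
fence y [ -1.5   1.1 101.9]
```

```bash
P="python3 -m pendant"
$P '[[[0,0,0,0.006,0,0,0],[0,0,0,0.012,0,0,0],[0,0,0,0.018,0,0,0],[0,0,0,0.018,0,0,0]]]'
python3 m.py w7 | grep -v "tall.*\(29\|38\|49\|59\|66\|72\|74\)\.[0-9])\]$"
```

```text
clock: 9.85
ee_pos: [513.3, 146.2, 46.0]
tool_rot: [-180.0, 0.0, -89.1]
force: [0.5, 1.5, -1.0]
opening: -0.3
tall [np.float64(23.1), np.float64(71.5), np.float64(107.3), np.float64(115.2)]
tall [np.float64(55.2), np.float64(67.0), np.float64(13.3), np.float64(34.9)]
tall [np.float64(51.7), np.float64(61.9), np.float64(36.3), np.float64(46.1)]
tall [np.float64(46.7), np.float64(56.5), np.float64(45.9), np.float64(55.8)]
tall [np.float64(40.5), np.float64(49.4), np.float64(54.4), np.float64(63.3)]
tall [np.float64(33.3), np.float64(41.3), np.float64(60.7), np.float64(68.7)]
loose y [  3.6 103.5]
clamped y [  3.5 107.3]
fence y [-5.1 -1.4 99. ]
```

View pics/w7b.png

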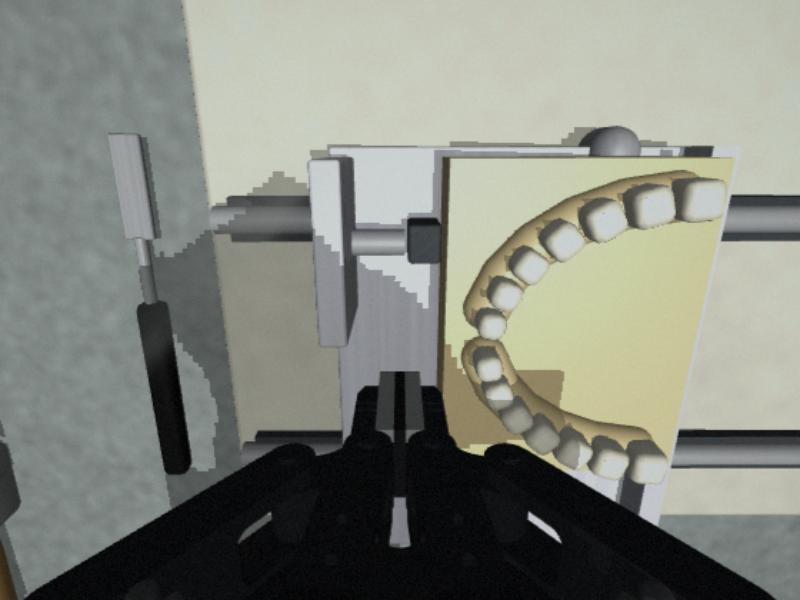

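The halves line up at the fence (−y edges 3.6 and 3.5 mm), with no seam visible around y≈340–360 px. I'll re-press lightly in +x so the sawn faces are flush too.

```bash
P="python3 -m pendant"
$P '[[[0,0,0,-0.02,0,0,0],[0,0,0,-0.035,0,0,0],[0,0,0,-0.035,0,-0.1,0],[0,0,0,-0.035,0,-0.2,0],[0,0,0,-0.035,0,-0.2,0]]]'
$P '[[[0,0,0,0.1,0.17,0,0],[0,0,0,0.2,0.175,0,0],[0,0,0,0.204,0.175,0,0],[0,0,0,0.204,0.175,0.1,0],[0,0,0,0.204,0.175,0.2,0]]]'
$P '[[[0,0,0,0,0,0,0],[0,0,0,0,-0.02,0,0],[0,0,0,0,-0.04,0,0],[0,0,0,0,-0.05,0,0],[0,0,0,0,-0.055,0,0]]]'
$P '[[[0,0,0,0,-0.006,0,0],[0,0,0,0,-0.012,0,0],[0,0,0,0,-0.018,0,0],[0,0,0,0,-0.018,0,0]]]'
```

```text
clock: 10.4
ee_pos: [515.1, 157.5, 109.0]
tool_rot: [-179.7, 0.1, -89.1]
force: [0.2, 0.7, 0.0]
opening: -0.2
clock: 10.9
ee_pos: [462.7, 94.5, 45.6]
tool_rot: [-179.8, 0.0, -89.2]
force: [1.0, 0.7, -0.2]
opening: -0.1
clock: 11.4
ee_pos: [479.5, 95.0, 46.9]
tool_rot: [-179.8, 0.0, -89.1]
force: [-1.7, 0.5, -0.1]
opening: 0.1
clock: 11.8
ee_pos: [482.7, 94.7, 45.9]
tool_rot: [179.9, -0.0, -89.1]
force: [-1.0, 0.8, 0.0]
opening: 0.0
```

```bash
P="python3 -m pendant"
$P '[[[0,0,0,0,-0.005,0,0],[0,0,0,0,-0.005,0,0],[0,0,0,0,-0.005,0,0]]]'
python3 m.py w8 | grep -v tall
python3 - <<'E'
from h import *
X,p=cloud('wrist','w8'); z=X[...,2]
near=(abs(X[...,0]-545)<110)&(abs(X[...,1]-100)<55)
for r in rect(X,(z>57)&near&(z<64)): print(r)
E
```

```text
clock: 12.1
ee_pos: [482.7, 94.6, 45.7]
tool_rot: [179.8, -0.1, -89.1]
force: [-6.1, 0.9, 4.3]
opening: 0.3
loose y [ 3.5 79. ]
clamped y [  3.6 107.7]
fence y [-4.8 -1.7  3.3]
([172, 16, 218, 267, 36168], [551.0, 94.9, 60.5], [[540.8, 96.5], [104.8, 76.8], 0.9])
```

View pics/w8b.png

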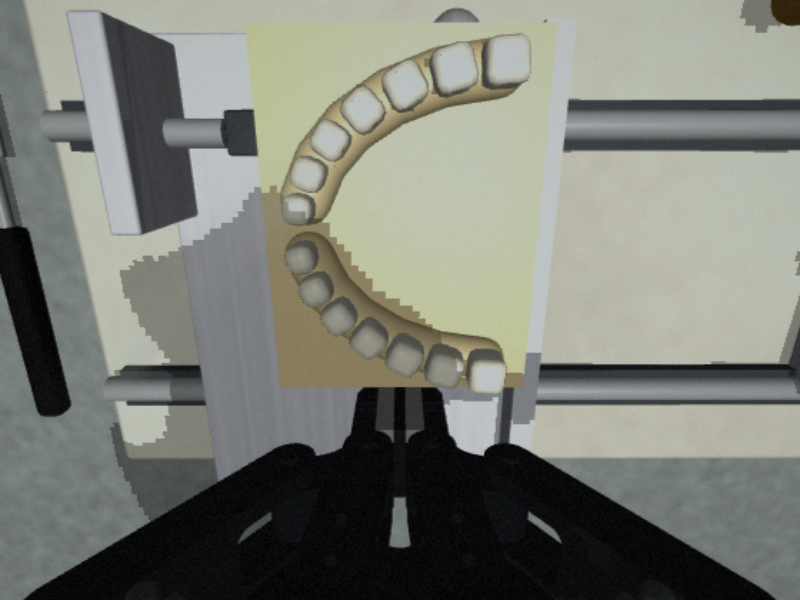

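The halves are closed: the outline is one rectangle 76.8 mm wide, and both −y edges agree within 0.1 mm. Now for the lug.

```bash
P="python3 -m pendant"
$P '[[[0,0,0,0,0.02,0,0],[0,0,0,0,0.035,0,0],[0,0,0,0,0.035,-0.12,0],[0,0,0,0,0.035,-0.22,0],[0,0,0,0,0.035,-0.22,0]]]'
$P '[[[0,0,0,-0.15,-0.1,0,0],[0,0,0,-0.27,-0.21,0,0],[0,0,0,-0.362,-0.316,0,0],[0,0,0,-0.362,-0.316,0,0],[0,0,0,-0.362,-0.316,0,0]]]'
$P '[[[0,0,0,0,0,0.1,0],[0,0,0,0,0,0.19,0],[0,0,0,0,0,0.19,0],[0,0,0,0,0,0.19,0]]]' 60
$P '[[[0,0,0,0.02,0,0,0],[0,0,0,0.03,0,0,0],[0,0,0,0.04,0,0,0],[0,0,0,0.05,0,0,0],[0,0,0,0.06,0,0,0]]]'
```

```text
clock: 12.65
ee_pos: [477.7, 95.4, 115.1]
tool_rot: [-179.5, 0.1, -89.1]
force: [1.0, 0.2, 0.3]
opening: -0.0
clock: 13.15
ee_pos: [568.0, 205.6, 111.0]
tool_rot: [-180.0, 0.0, -89.0]
force: [-1.8, -0.1, -0.5]
opening: 0.1
clock: 13.55
ee_pos: [566.2, 203.3, 54.5]
tool_rot: [179.9, -0.1, -89.1]
force: [-0.3, 0.7, 0.8]
opening: 0.1
clock: 14.05
ee_pos: [567.8, 186.5, 55.3]
tool_rot: [-180.0, 0.0, -89.1]
force: [-0.4, -0.6, -1.2]
opening: -0.3
```

```bash
P="python3 -m pendant"
$P '[[[0,0,0,0.008,0,0,0],[0,0,0,0.018,0,0,0],[0,0,0,0.03,0,0,0],[0,0,0,0.045,0,0,0],[0,0,0,0.06,0,0,0]]]'
$P '[[[0,0,0,0.015,0,0,0],[0,0,0,0.03,0,0,0],[0,0,0,0.045,0,0,0],[0,0,0,0.06,0,0,0],[0,0,0,0.075,0,0,0]]]'
$P '[[[0,0,0,0.015,0,0,0],[0,0,0,0.03,0,0,0],[0,0,0,0.045,0,0,0],[0,0,0,0.06,0,0,0],[0,0,0,0.07,0,0,0]]]'
$P '[[[0,0,0,0.01,0,0,0],[0,0,0,0.02,0,0,0],[0,0,0,0.03,0,0,0],[0,0,0,0.035,0,0,0],[0,0,0,0.035,0,0,0]]]'
python3 m.py w9 | grep -v "tall.*[1-6][0-9]\.[0-9])\]$"
```

```text
clock: 14.55
ee_pos: [568.0, 169.2, 55.0]
tool_rot: [-180.0, 0.0, -89.1]
force: [-0.1, 3.0, 0.8]
opening: -0.2
clock: 15.05
ee_pos: [568.4, 145.8, 55.0]
tool_rot: [-180.0, 0.0, -89.1]
force: [-0.9, 2.9, 2.1]
opening: -0.1
clock: 15.55
ee_pos: [568.8, 124.6, 55.0]
tool_rot: [-180.0, -0.0, -89.1]
force: [0.8, 2.5, 2.3]
opening: 0.2
clock: 16.05
ee_pos: [568.8, 114.1, 54.8]
tool_rot: [180.0, -0.0, -89.1]
force: [0.4, 2.0, 0.7]
opening: -0.1
tall [np.float64(41.0), np.float64(50.0), np.float64(-14.6), np.float64(-5.7)]
tall [np.float64(25.4), np.float64(41.6), np.float64(-8.4), np.float64(2.4)]
loose y [-65.9   9.5]
clamped y [-65.7  10.4]
fence y None
```

```bash
P="python3 -m pendant"
$P '[[[0,0,0,0.012,0,0,0],[0,0,0,0.025,0,0,0],[0,0,0,0.04,0,0,0],[0,0,0,0.055,0,0,0],[0,0,0,0.07,0,0,0]]]'
$P '[[[0,0,0,0.01,0,0,0],[0,0,0,0.02,0,0,0],[0,0,0,0.03,0,0,0],[0,0,0,0.04,0,0,0],[0,0,0,0.05,0,0,0]]]'
$P '[[[0,0,0,0.007,0,0,0],[0,0,0,0.014,0,0,0],[0,0,0,0.014,0,0,0]]]'
```

```text
clock: 16.6
ee_pos: [569.0, 93.3, 54.8]
tool_rot: [180.0, -0.0, -89.1]
force: [1.0, 2.1, -0.3]
opening: -0.2
clock: 17.1
ee_pos: [569.2, 85.0, 55.0]
tool_rot: [-179.9, 0.4, -88.9]
force: [-1.0, 15.6, -2.3]
opening: -0.1
clock: 17.4
ee_pos: [569.1, 84.8, 55.0]
tool_rot: [-179.9, 0.7, -88.7]
force: [-1.4, 18.5, -3.2]
opening: -0.2
```

The force is 18.5 N at travel of about 113 mm, more than the cam should take. I'll look before pushing harder.

```bash
python3 - <<'E'
from h import *
s=manip.observe(); print(s['force'],s['ft_torque'],s['ee_pos'])
a,_=snap('scene','s10'); b,_=snap('side','d10'); w,_=snap('wrist','w10')
A=cv2.resize(a[190:300,170:350,::-1],(400,244),interpolation=cv2.INTER_CUBIC); B=cv2.resize(b[140:290,200:350,::-1],(400,400),interpolation=cv2.INTER_CUBIC)
im=np.zeros((600,800,3),np.uint8); im[:244,:400]=A; im[:400,400:]=B; im[250:550,:400]=cv2.resize(w[:,:,::-1],(400,300),interpolation=cv2.INTER_AREA)
cv2.imwrite('pics/m10.png',im)
E
python3 m.py w10|grep -v "tall.*[1-6][0-9]\.[0-9])\]$"
```

```text
[-1.39429218 18.54081784 -3.19951972] [ 3.67478472  0.26933199 -0.01693671] [569.10263987  84.82340452  55.01646724]
loose y [-94.9 -19.4]
clamped y [-94.6 -18.7]
fence y [-126.3 -119.9 -114.8]
```

View pics/m10.png

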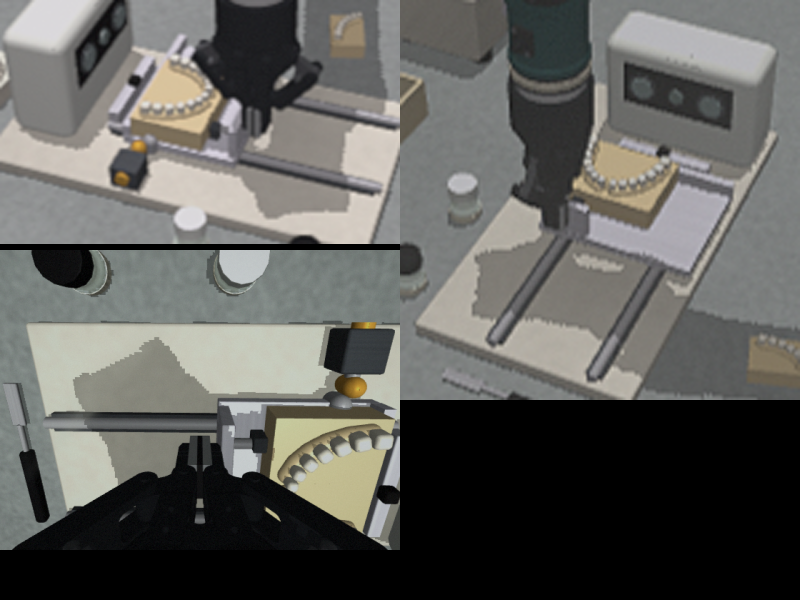

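Travel is 112.7 mm. The carriage's cam ball, at wrist-view (342,400), is just meeting the plunger's brass ball at (352,385), and nothing else is in the way. The cast is still closed. I'll add force in small steps.

```bash
P="python3 -m pendant"
$P '[[[0,0,0,0.005,0,0,0],[0,0,0,0.01,0,0,0],[0,0,0,0.01,0,0,0]]]'
$P '[[[0,0,0,0.005,0,0,0],[0,0,0,0.01,0,0,0],[0,0,0,0.01,0,0,0]]]'
```

```text
clock: 17.9
ee_pos: [569.1, 82.4, 55.0]
tool_rot: [-179.9, 0.7, -88.6]
force: [-0.8, 16.5, -3.6]
opening: -0.2
clock: 18.2
ee_pos: [569.3, 71.6, 54.8]
tool_rot: [-180.0, 0.2, -88.9]
force: [-0.1, 4.7, -1.7]
opening: -0.4
```

```bash
P="python3 -m pendant"
$P '[[[0,0,0,0.004,0,0,0],[0,0,0,0.008,0,0,0],[0,0,0,0.008,0,0,0]]]'
python3 m.py w11|grep -v tall
```

```text
clock: 18.5
ee_pos: [569.4, 71.3, 54.9]
tool_rot: [-179.9, 0.3, -88.9]
force: [-0.3, 10.3, -1.7]
opening: -0.3
loose y [-108.1  -32.8]
clamped y [-108.2  -32.1]
fence y [-155.  -122.5 -117.9]
```

It's home: travel is about 126 mm and the TCP stopped at y≈71 with 10 N against the stop. I'll back away and check from above.

```bash
P="python3 -m pendant"
$P '[[[0,0,0,-0.03,0,0,0],[0,0,0,-0.08,0,0,0],[0,0,0,-0.1,0,0,0],[0,0,0,-0.1,0,-0.1,0],[0,0,0,-0.1,0,-0.2,0]]]'
$P '[[[0,0,0,0,0,-0.15,0],[0,0,0,0.05,0,-0.3,0],[0,0,0,0.18,0,-0.4,0],[0,0,0,0.33,0,-0.45,0],[0,0,0,0.33,0,-0.45,0]]]'
$P '[[[0,0,0,0,0,0,0],[0,0,0,0,0,0,0],[0,0,0,0,0,0,0]]]'
python3 m.py w12|grep -v tall
python3 - <<'E'
from h import *
X,p=cloud('wrist','w12'); z=X[...,2]
near=(abs(X[...,0]-545)<90)&(abs(X[...,1]+10)<70)
for r in rect(X,(z>57)&near&(z<64)): print(r)
K,W,_,_=cam('wrist','w12'); q=np.linalg.inv(W)@np.array([542,-15,60,1]); u,v=(K@q[:3]/q[2])[:2]; u,v=int(u),int(v); print(u,v)
c=p[max(v-75,0):v+75,max(u-100,0):u+100,::-1]; cv2.imwrite('pics/c12.png',cv2.resize(c,None,fx=4,fy=4,interpolation=cv2.INTER_CUBIC))
E
```

```text
clock: 19.05
ee_pos: [567.9, 95.9, 114.6]
tool_rot: [179.8, -0.1, -89.1]
force: [1.2, -0.3, -0.0]
opening: 0.1
clock: 19.55
ee_pos: [571.8, -12.1, 252.5]
tool_rot: [-179.8, -0.3, -89.8]
force: [0.7, 0.2, -1.0]
opening: -0.1
clock: 19.85
ee_pos: [569.9, -1.0, 249.1]
tool_rot: [179.9, 0.0, -88.9]
force: [-0.5, 0.5, 0.6]
opening: 0.5
loose y [-155.5  -32.7]
clamped y [-155.5   -4.4]
fence y [-155.6 -114.4 -108.5]
([258, 161, 73, 89, 4646], [548.4, -16.8, 60.5], [[544.8, -15.3], [100.5, 76.2], 1.0])
293 209
```

View pics/c12.png

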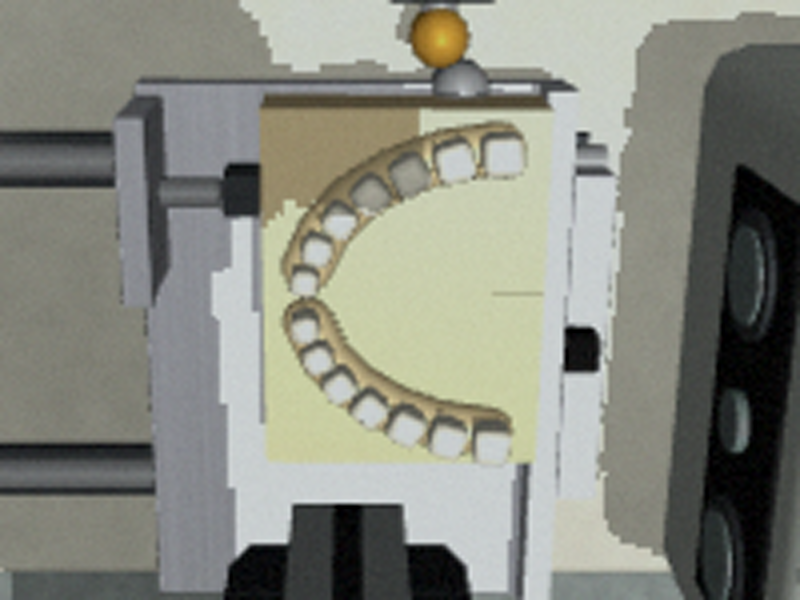

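The final crop shows the cast as one rectangle, 100.5 x 76.2 mm at 1.0°. The fence rests on the stop bumper at (582,350), and the cam ball (460,78) is past the plunger ball (440,38).

```bash
python3 -c "
from bench import job
print(job.finish_job())"
```

```text
the job is handed in; nothing more can be done
None
```

The cast is closed and the carriage is fully home in its detent. I handed the job in at about 20 s, with the arm clear of everything.

**What I did:** With the fingers shut, I slid the loose half against the clamped half and then against the fence. I re-pressed it lightly toward the clamped half, then pushed the carriage home by its lug.

**Last checks:**
- **Cast:** it reads as one rectangle, 100.5 x 76.2 mm, turned 1.0° like the stage. The −y edges of the two halves agreed within about 0.1 mm in the last view that measured them, with the carriage on the stop. Only a hairline seam shows at the fence end.
- **Carriage:** travel measures about 126 mm. The fence rests on the stop bumper, and the cam ball has passed the plunger.

**What differed from plan:**
- While I slid the half to the fence, the carriage crept about 9 mm toward the scan head, to about 15 mm of travel.
- The push over the cam read up to 18.5 N, against the stated 12 N or so. I looked before pushing on, and nothing else was in the way.
- In the last overhead view my edge readout also picked up the scan head, so its fence and half edges were unusable there. The final cast check rests on the rectangle fit and the picture.
- I never went near the bystanders, but I did not measure them again at the end.

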